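# Tip the bowl blanks into the crate

## Robot

A 6-joint arm with a two-finger parallel gripper is mounted at the origin on the work surface. World frame = base frame: x ahead of the robot, y to its left, z up, the work surface at z = 0. Lengths are in m, angles in rad, forces in N, time in s.
With the tool pointing down it reaches from about 0.225 to 0.875 m from the base axis. Payload 3.4 kg.
Tool frame: the origin (TCP) lies midway between the tips of the shut fingers; the grasp point (between the pads) lies 19 mm behind it (manip.grip_point_offset is the distance from the TCP to the grasp point, in m); x points along the fingers, y is the direction in which the jaws open and shut, and the axes are right-handed (so a half turn about x gives the same grasp; the last joint's range is limited). The gripper opens to 85 mm and grips with 20 to 120 N. Pads are 22 mm wide; open, the fingers measure 114 mm over their backs; the gripper's body (76 mm by 85 mm) begins 54 mm behind the grasp point. The pads swing forward as they close: fully open they stand 13 mm farther back than shut.
Start: joints at [1.151, 0.276, 1.505, -0, 1.361, -0.121], TCP at [0.169, 0.55, 0.231] pointing down, gripper open.
Joint ranges: [-2.89, 2.89], [-0.75, 2.08], [0.22, 2.7], [-1.18, 4.32], [0.11, 2.71], [-2.7, 2.7]. Speed limits (rad/s): [2.57, 2.57, 3.14, 3.14, 3.14, 3.14].

## Interface

Orientations are given as a unit quaternion [w, x, y, z].
In Python, from rig import manip gives the robot as it stands.
- The arm moves only by the shell command python3 -m crank 'ROWS' [FORCE]. ROWS is a JSON object of lists of equal length, an entry for each row: "grip": the opening, from 0 (shut) to 1 (fully open); "slide": the shift along the world's x, y, z in cm, a list of three; "roll": the turn about the world's z in degrees. In form: {"grip": [grip, ...], "slide": [[dx, dy, dz], ...], "roll": [roll, ...]}. A call has 1 to 20 rows; each row is the pose to reach, as a shift and turn from the pose commanded when the call began; what a row does not reach only later rows make up. A row lasts 1/10 s, in which the tool goes at most 50 mm and 8.59 degrees, less where a joint would pass 70% of its speed; a pose out of reach is approached as far as the arm can. A call with a gripper value outside its range is refused whole. The fingers move at their own pace and stop on an object; FORCE is the grip in N (left out, the last holds). Time passes only in rows, so rows that repeat a pose let the fingers close. It gives the time, the measured TCP pose, the force and the opening at its end, in the units of the state.
- manip.get_state(): the state, without advancing time (a new reading comes with each control period).
- manip.get_image(name): name is "scene" or "top" or "wrist"; returns a dict with "frame" (400x640x3 uint8, red, green, blue), "K" (3x3 intrinsics, pixels), "R" (3x3) and "t" (3): a world point X has camera coordinates R X + t. Camera axes: x right, y down, z forward; pixel columns grow to the right and rows downward; lengths in m; the calibration is good to about 2 mm. A picture is of the moment at which its call begins. There is no depth.
- manip.sign_off(): hands the job in, once; it reports no verdict.
The state is a dict: "clock": time; "qpos": joint angles; "qd": joint speeds; "effort": joint torques, N m; "position": TCP position; "ee_rot": TCP orientation; "contact_force": force on the tool from outside, world axes, zero at the start; "moment": the same for the moment, N m; "width": finger opening in m.
Only numpy, scipy, OpenCV 4.12 (cv2) and the standard library are available. Lean on these libraries where they do the work, as an engineer would, in place of code of your own. Each camera call takes 0.05 s, during which the arm holds its last target. There are 200 camera calls.

## Task

Clear the two solid bowl blanks, the round one and the eight-sided one, off the bench: they are too big to grip and too heavy to pick up, so slide each steadily across the bench, without lifting or flicking it, and tip it over the far edge into the wooden crate that stands there. Both must end up lying inside the crate. Leave the hollowed bowl, the mallet, the glue bottle and the chisel where they are.

Things in the scene. Friction and masses are not known exactly. Their poses are not given: they have to be found in the camera images.
- round_blank: Solid round bowl blank of green oak, a plain disc 140 mm in diameter and 60 mm thick, about 1.05 kg (up to a quarter more or less), lying flat on the bench: left, middle or right, as it and the eight-sided one and the bowl change places. Friction on the bench 0.5 to 0.7. Origin: centre of its underside; z up.
- octagon_blank: Solid eight-sided bowl blank of the same oak, 136 mm across the flats, 147 mm across the corners, 60 mm thick, about 1.1 kg (up to a quarter more or less), lying flat on the bench, left, middle or right, turned at any angle. Same friction. Origin: centre of its underside; z up; the x and y axes point at the middles of flats.
- round_blank_centre (a point): Centre of the round blank, 30 mm above the centre of its underside.
- octagon_blank_centre (a point): Centre of the eight-sided blank, 30 mm above the centre of its underside.
- crate: Open plywood crate, fixed on a stand just beyond the bench's far edge, at differing places along it: 400 mm deep (x), 300 mm wide (y), 250 mm high, walls and floor 12 mm; inside 376 x 276 mm. Its near wall stands 4 mm off the bench, its rim 20 mm below the bench top. Origin: middle of the near wall's top edge, so the inside runs from x = 6 to 382 mm and y = -138 to 138 mm, down to z = -238 mm; x away from the robot, y along the edge, z up.
- bench_edge (a point): Middle of the bench's far edge, on the bench top (z = 0). The edge is straight and runs along y; the bench top ends at this x.
- bowl: Bystander: rough-turned hollow wooden bowl, 110 mm in diameter at the rim, 64 mm at the foot, 52 mm high, 0.28 kg, open side up, left, middle or right. Origin: centre of its foot.
- mallet: Bystander: carver's mallet standing on its head, handle up: head 80 mm in diameter at the foot, widening to 100 mm, 115 mm high, handle 33 mm thick, 245 mm high overall. At the left or the right end of the work, near the far edge. Origin: centre of the head's underside.
- glue_bottle: Bystander: upright yellow glue bottle, 60 mm in diameter, 170 mm high, at the other end from the mallet. Origin: centre of its base.
- chisel: Bystander: bench chisel lying flat, 262 mm long, 27 mm thick at its handle, 25 mm wide blade, near the robot on its left. Origin: on the bench under the joint of handle and blade; the blade runs 142 mm to +x of it, the handle 120 mm to -x.

How it is judged:
By the outcome, as a careful person would: the job done as asked, in the order asked, and still so for the second after the job is handed in, with the robot touching nothing.
It also fails if it takes over 70 s, if anything falls off the work surface, if the arm or the gripper's body presses on something with over 40 N, if the wrist force passes 120 N, or if a joint passes its speed limit or range.

## Working session

There is one attempt and no reset: what is moved stays moved. The work goes in short steps, Python scripts to look and compute and a shell command to move; the robot and the scene stay as the last step left them, time stands still between calls to the robot, and variables do not carry over. Pictures are saved under pics/ and viewed, on a budget of 10 in all, crops included, one or two more only if the job needs it, and the job is handed in when it is done.

```bash
mkdir -p pics; ls; python3 - <<'E'
from rig import manip
import cv2
s=manip.get_state();print(s)
for n in("scene","top"):
    d=manip.get_image(n);cv2.imwrite(f"pics/{n}0.png",d["frame"][:,:,::-1]);print(n,d["K"].tolist(),d["R"].tolist(),d["t"].tolist())
E
```

```text
pics
{'clock': 0.0, 'qpos': array([ 1.15100359e+00,  2.76644690e-01,  1.50617622e+00, -1.97657737e-05,
        1.36068959e+00, -1.21016124e-01]), 'qd': array([ 0.00154425, -0.00181404,  0.00132842, -0.00092001, -0.00036739,
       -0.00042375]), 'effort': array([-9.20242819e-04, -4.16778266e+01, -2.45801675e+01,  8.90603746e-05,
        1.09728271e-02,  5.66159727e-06]), 'position': array([0.16904978, 0.54901997, 0.23039421]), 'ee_rot': array([ 0.6990566 ,  0.10458428,  0.69940568, -0.10589477]), 'contact_force': array([-0.8356676 ,  0.61089071,  0.56593545]), 'moment': array([-0.01270098, -0.07922181,  0.02846934]), 'width': 0.08489412601561813}
scene [[441.93224178222255, 0.0, 315.39450761106605], [0.0, 441.93224178222255, 198.94176529698774], [0.0, 0.0, 1.0]] [[0.5662223426412291, 0.824251004706027, -0.00159371734741197], [0.5117991430923837, -0.3530966772867222, -0.7831885939025018], [-0.6461067216983429, 0.4426432171966278, -0.6217821856937029]] [-0.26931023061641096, -0.2134212649781305, 1.778150921692156]
top [[393.9360658095635, 0.0, 324.98327894298967], [0.0, 393.9360658095635, 201.8707131283807], [0.0, 0.0, 1.0]] [[-0.00645629843473779, -0.9999791555942558, -6.773123805619863e-05], [-0.9704551391356501, 0.006282015703943889, -0.24119983251217422], [0.24119523033370105, -0.0014915279730556943, -0.9704754691431301]] [-0.006687569860872093, 0.5030135961697939, 1.0344033149964198]
```

View pics/top0.png

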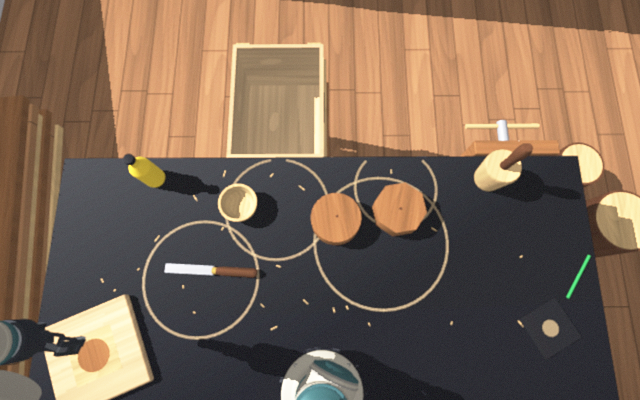

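View pics/scene0.png

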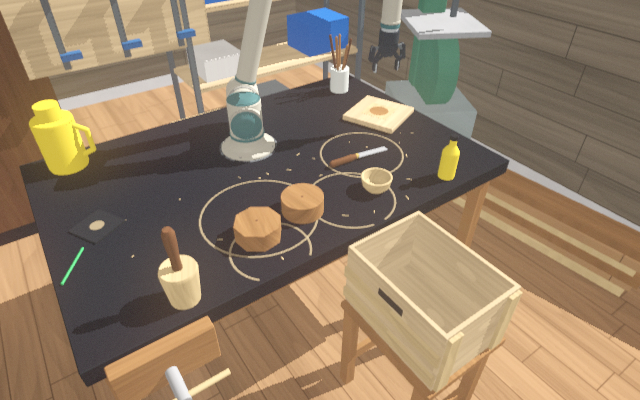

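The top view shows the round blank at (336,218), the octagon at (400,209), the bowl at (238,203), the crate spanning columns 230–325 beyond the edge at row ~157, the bottle at (148,172), the mallet at (497,170) and the chisel at row 270. The scene view agrees.

```bash
cat > h.py <<'E'
from rig import manip
import cv2, numpy as np
def cast(d,uv,z):
    K,R,t=[np.array(d[k]) for k in "KRt"]
    c=-R.T@t; uv=np.atleast_2d(np.asarray(uv,float))
    r=(R.T@np.linalg.inv(K)@np.c_[uv,np.ones(len(uv))].T).T
    return c+r*((z-c[2])/r[:,2])[:,None]
def blobs(d,box,lo=(3,90,90),hi=(16,255,255),amin=300):
    h=cv2.cvtColor(d["frame"],cv2.COLOR_RGB2HSV); m=cv2.inRange(h,lo,hi)
    k=np.zeros_like(m);x0,y0,x1,y1=box;k[y0:y1,x0:x1]=m[y0:y1,x0:x1]
    k=cv2.morphologyEx(k,cv2.MORPH_OPEN,np.ones((3,3),np.uint8))
    return [c for c in cv2.findContours(k,cv2.RETR_EXTERNAL,cv2.CHAIN_APPROX_NONE)[0] if cv2.contourArea(c)>amin]
E
python3 - <<'E'
from h import *
d=manip.get_image("top")
h=cv2.cvtColor(d["frame"],cv2.COLOR_RGB2HSV)
for p in [(325,215),(400,200),(336,238),(400,228),(345,190)]: print(p,h[p[1],p[0]])
for c in blobs(d,(280,165,460,260)):
    P=cast(d,c[:,0],.06)[:,:2].astype(np.float32)
    print("blank",cv2.minEnclosingCircle(P),cv2.minAreaRect(P),cv2.contourArea(c))
    print(cast(d,cv2.approxPolyDP(c,3,True)[:,0],.06)[:,:2].round(3).tolist())
for n,uv,z in [("edge",[(100,158),(320,157),(540,157)],0),("crate near rim",[(229,157),(325,157)],-.02),("crate far rim",[(234,44),(322,44)],-.02),("bowl rim L R T B",[(218,203),(258,203),(238,184),(238,221)],.052),("bottle base",[(155,185)],0),("mallet base L,R",[(475,182),(512,189),(485,190)],0),("chisel",[(165,268),(258,273)],0.01)]:
    print(n,cast(d,uv,z)[:,:2].round(3).tolist())
g=cv2.resize(d["frame"][130:290,190:540,::-1],None,fx=2.28,fy=2.28,interpolation=cv2.INTER_CUBIC);cv2.imwrite("pics/crop1.png",g)
E
```

```text
(325, 215) [ 13 139 219]
(400, 200) [ 13 139 213]
(336, 238) [ 14 140 226]
(400, 228) [ 13 143 207]
(345, 190) [111  25  72]
blank ((0.45787814259529114, -0.038051970303058624), 0.07357378304004669) ((0.45705828070640564, -0.03873521834611893), (0.1409919261932373, 0.14343209564685822), 89.62905883789062) 2039.5
[[0.529, -0.021], [0.495, 0.023], [0.452, 0.032], [0.397, 0.002], [0.385, -0.045], [0.412, -0.091], [0.468, -0.109], [0.52, -0.077]]
blank ((0.48349395394325256, -0.2158241868019104), 0.07934708893299103) ((0.4825250208377838, -0.2155974954366684), (0.13939455151557922, 0.15187908709049225), 54.96341323852539) 2134.5
[[0.56, -0.236], [0.551, -0.182], [0.494, -0.141], [0.44, -0.15], [0.409, -0.19], [0.417, -0.245], [0.467, -0.289], [0.527, -0.282]]
edge [[0.66, 0.67], [0.658, 0.004], [0.654, -0.662]]
crate near rim [[0.668, 0.285], [0.666, -0.011]]
crate far rim [[1.066, 0.289], [1.064, -0.004]]
bowl rim L R T B [[0.504, 0.29], [0.503, 0.178], [0.559, 0.237], [0.452, 0.232]]
bottle base [[0.573, 0.495]]
mallet base L,R [[0.576, -0.458], [0.554, -0.565], [0.551, -0.485]]
chisel [[0.328, 0.439], [0.312, 0.178]]
```

View pics/crop1.png

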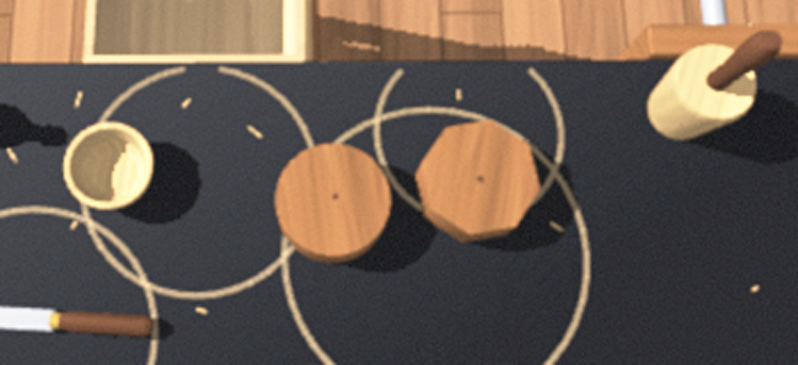

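```bash
python3 - <<'E'
from h import *
from scipy.spatial.transform import Rotation as Ro
s=manip.get_state();q=s["ee_rot"];M=Ro.from_quat(q[[1,2,3,0]]).as_matrix()
print("tool y heading",np.degrees(np.arctan2(M[1,1],M[0,1])),"x",M[:,0],manip.grip_point_offset)
d=manip.get_image("top")
r=cast(d,(336.9,216),.06)[0,:2];o=cast(d,(400.5,208.5),.06)[0,:2];print(r,o)
for n,c in(("round",r),("oct",o)):
    goal=np.array([.67,.12 if n=="round" else .11]);v=goal-c;L=np.hypot(*v);u=v/L
    st=c-u*.11
    print(n,"heading",np.degrees(np.arctan2(u[1],u[0])),"u",u,"L",L,"start",st,"delta cm",100*(st-s["position"][:2]))
E
```

```text
tool y heading 72.879674447161 x [-5.53507651e-04 -1.25720508e-03 -9.99999057e-01] 0.0187
[ 0.46293182 -0.04259061] [ 0.48304157 -0.21934246]
round heading 38.13911787468652 u [0.78651357 0.617573  ] L 0.2632735033740466 start [ 0.37641533 -0.11052364] delta cm [ 20.73011079 -65.96798696]
oct heading 60.417643649019425 u [0.49367409 0.86964699] L 0.3787082140612878 start [ 0.42873742 -0.31500363] delta cm [ 25.96231988 -86.4159861 ]
```

```bash
python3 -m crank '{"grip":[0.7,0.7,0.7,0.7,0.7,0.7,0.7,0.7,0.7,0.7,0.7,0.7,0.7,0.7,0.7,0.7,0.7,0.7,0.7,0.7],"slide":[[1.2,-3.9,0],[2.4,-7.8,0],[3.6,-11.7,0],[4.9,-15.5,0],[6.1,-19.4,0],[7.3,-23.3,0],[8.5,-27.2,0],[9.8,-31,0],[11,-34.9,0],[12.2,-38.8,0],[13.4,-42.7,0],[14.6,-46.6,0],[15.9,-50.5,0],[17.1,-54.4,0],[18.3,-58.2,0],[19.5,-62.1,0],[20.7,-66,0],[20.7,-66,0],[20.7,-66,0],[20.7,-66,0]],"roll":[-7.5,-15,-22.5,-30,-37.5,-45,-52.5,-60,-67.5,-75,-82.5,-90,-97.5,-105,-112.5,-120,-124.8,-124.8,-124.8,-124.8]}'; python3 - <<'E'
from h import *
print(manip.get_state()["qpos"],manip.get_state()["contact_force"])
d=manip.get_image("wrist");cv2.imwrite("pics/w1.png",d["frame"][:,:,::-1])
E
```

```text
clock: 2.2
position: [0.3756, -0.1095, 0.2311]
ee_rot: [-0.231, -0.668, -0.231, 0.669]
contact_force: [-0.4, 0.1, -0.4]
width: 0.0601
[-4.62445348e-01 -6.49207617e-03  1.84823716e+00  4.55353372e-04
  1.30103019e+00  4.42758333e-01] [-0.40061842  0.08704759 -0.3560025 ]
```

View pics/w1.png

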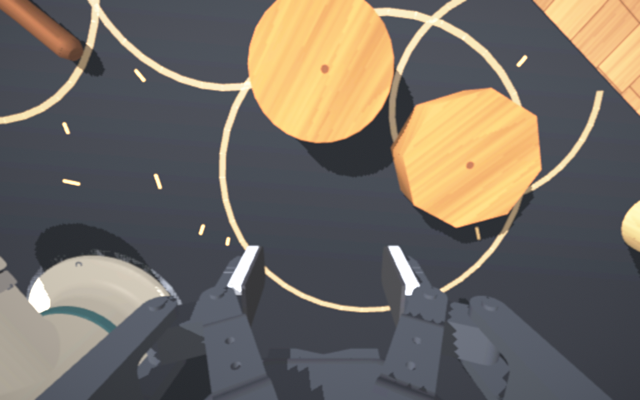

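The wrist view shows the round blank straight ahead of the jaws (hole at 324,68), and the octagon (470,165) clear of the right finger. I'll descend and begin pushing.

```bash
python3 -m crank '{"grip":[0.7,0.7,0.7,0.7,0.7,0.7,0.7,0.7,0.7,0.7,0.7,0.7,0.7,0.7,0.7,0.7,0.7,0.7,0.7,0.7],"slide":[[0,0,-4],[0,0,-8],[0,0,-12],[0,0,-16],[0,0,-19],[0,0,-21.7],[0,0,-21.7],[0.8,0.6,-21.7],[1.6,1.2,-21.7],[2.2,1.7,-21.7],[2.6,2.0,-21.7],[3.0,2.4,-21.7],[3.5,2.7,-21.7],[4.3,3.4,-21.7],[5.1,4.0,-21.7],[5.9,4.6,-21.7],[6.7,5.2,-21.7],[7.5,5.9,-21.7],[8.3,6.5,-21.7],[9.0,7.0,-21.7]],"roll":[0,0,0,0,0,0,0,0,0,0,0,0,0,0,0,0,0,0,0,0]}'; python3 - <<'E'
from h import *
d=manip.get_image("top");cv2.imwrite("pics/t2.png",cv2.resize(d["frame"][130:290,190:540,::-1],None,fx=2.28,fy=2.28,interpolation=cv2.INTER_CUBIC))
E
```

```text
clock: 4.25
position: [0.4636, -0.0404, 0.0146]
ee_rot: [-0.231, -0.666, -0.232, 0.67]
contact_force: [-7.7, -5.1, 5.0]
width: 0.0599
```

View pics/t2.png

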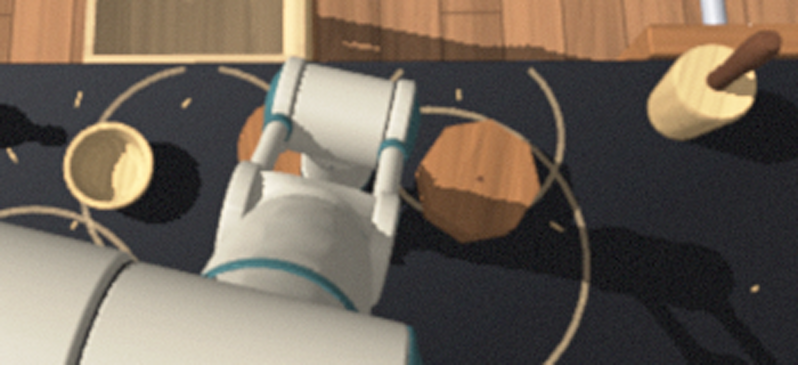

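The round blank is moving ahead of the fingers (visible left edge at crop (255,140)), the bowl is untouched and the octagon is unmoved. The 9 N force is plausible friction.

```bash
python3 -m crank '{"grip":[0.7,0.7,0.7,0.7,0.7,0.7,0.7,0.7,0.7,0.7,0.7,0.7,0.7,0.7,0.7],"slide":[[0.8,0.6,0],[1.6,1.3,0],[2.4,1.9,0],[3.2,2.5,0],[4,3.1,0],[4.8,3.8,0],[5.6,4.4,0],[6.4,5,0],[7.2,5.7,0],[8,6.3,0],[8.8,6.9,0],[9.6,7.5,0],[10.4,8.2,0],[11.2,8.8,0],[11.8,9.3,0]],"roll":[0,0,0,0,0,0,0,0,0,0,0,0,0,0,0]}'; python3 - <<'E'
from h import *
for n in("wrist","scene"):
    d=manip.get_image(n);cv2.imwrite(f"pics/{n}3.png",d["frame"][:,:,::-1])
a=cv2.imread("pics/wrist3.png");b=cv2.imread("pics/scene3.png");cv2.imwrite("pics/c3.png",cv2.hconcat([cv2.resize(a,(400,250)),b[130:380,150:550]]))
E
```

```text
clock: 5.8
position: [0.5815, 0.0518, 0.0145]
ee_rot: [-0.231, -0.666, -0.231, 0.671]
contact_force: [-7.0, -6.8, 4.5]
width: 0.0597
```

View pics/c3.png

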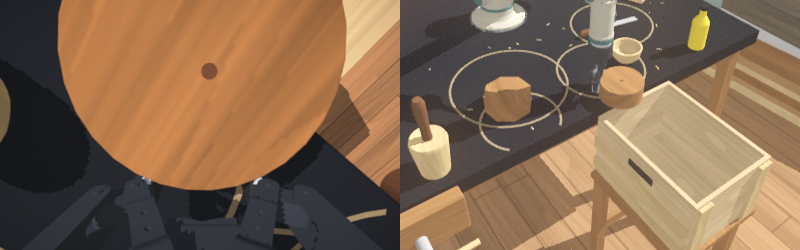

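The wrist view has the disc between the fingers with its hole at (334,114) full-scale. The scene view has it overhanging the edge next to the crate.

```bash
python3 - <<'E'
from h import *
d=manip.get_image("wrist");print(cast(d,(334,114),.06))
# edge refinement: dark->light along the bottom-right boundary (small-view (345,165)-(395,205))
print(cast(d,[(552,264),(632,328)],0))
E
```

```text
[[0.64335413 0.09571077 0.06      ]]
[[ 0.65578546 -0.05843921  0.        ]
 [ 0.65761183 -0.13316634  0.        ]]
```

```bash
python3 -m crank '{"grip":[0.7,0.7,0.7,0.7,0.7,0.7,0.7,0.7,0.7,0.7,0.7,0.7,0.7],"slide":[[0.4,0.3,0],[0.9,0.7,0],[1.4,1.1,0],[1.9,1.5,0],[2.4,1.9,0],[0.4,0.3,0],[-2,-1.6,0],[-5,-4,0],[-5,-4,0],[-5,-4,0],[-5,-4,0],[-5,-4,0],[-5,-4,0]],"roll":[0,0,0,0,0,0,0,0,0,0,0,0,0]}'; python3 - <<'E'
from h import *
for n in("wrist","scene"):
    d=manip.get_image(n);cv2.imwrite(f"pics/{n}4.png",d["frame"][:,:,::-1])
a=cv2.imread("pics/wrist4.png");b=cv2.imread("pics/scene4.png");cv2.imwrite("pics/c4.png",cv2.hconcat([cv2.resize(a,(400,250)),b[130:380,150:550]]))
E
```

```text
clock: 7.25
position: [0.5353, 0.013, 0.0144]
ee_rot: [0.231, 0.669, 0.231, -0.668]
contact_force: [-0.9, -0.2, -0.5]
width: 0.06
```

View pics/c4.png

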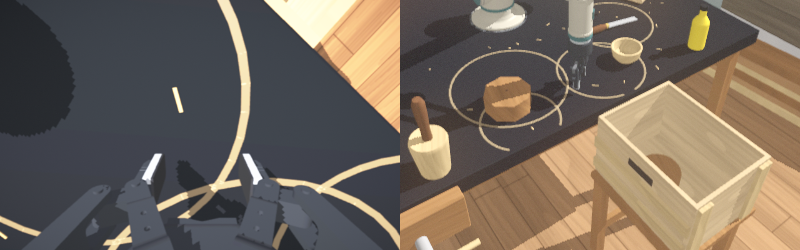

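The round blank now lies in the crate (scene crop (660,165)), the bench is otherwise unchanged and the bowl is in place. Next I'll go behind the octagon and measure it from there.

```bash
python3 -m crank '{"grip":[0.7,0.6,0.5,0.5,0.5,0.5,0.5,0.5,0.5,0.5,0.5,0.5,0.5,0.5,0.5,0.5,0.5,0.5],"slide":[[0,0,4],[0,0,8],[0,0,12],[0,0,16],[0,0,20],[-1.2,-3.3,20],[-2.4,-6.6,20],[-3.6,-9.9,20],[-4.8,-13.2,20],[-6,-16.4,20],[-7.2,-19.7,20],[-8.4,-23,20],[-9.6,-26.3,20],[-10.8,-29.6,20],[-11.9,-32.6,20],[-11.9,-32.6,20],[-11.9,-32.6,20],[-11.9,-32.6,20]],"roll":[0,0,0,0,0,2,4,6,8,10,12,14,16,16.3,16.3,16.3,16.3,16.3]}'; python3 - <<'E'
from h import *
d=manip.get_image("wrist");cv2.imwrite("pics/w5.png",d["frame"][:,:,::-1])
for c in blobs(d,(0,0,640,230),lo=(3,80,60),hi=(18,255,255),amin=3000):
    P=cast(d,c[:,0],.06)[:,:2].astype(np.float32);print(cv2.contourArea(c),cv2.minEnclosingCircle(P))
    V=cast(d,cv2.approxPolyDP(c,6,True)[:,0],.06)[:,:2];print(cv2.approxPolyDP(c,6,True)[:,0].tolist());print(V.round(4).tolist())
    E=np.roll(V,-1,0)-V;print(np.hypot(*E.T).round(3),(np.degrees(np.arctan2(E[:,1],E[:,0]))%45).round(1))
E
```

```text
clock: 9.15
position: [0.4155, -0.3125, 0.2142]
ee_rot: [0.323, 0.629, 0.324, -0.629]
contact_force: [-0.4, 0.0, -0.3]
width: 0.0428
18898.0 ((0.6453791856765747, -0.3914024233818054), 0.129508838057518)
[[490, 0], [580, 188], [639, 205], [639, 186], [630, 190], [621, 172], [638, 158], [609, 101], [625, 94], [639, 126], [639, 0]]
[[0.6242, -0.2637], [0.6241, -0.4665], [0.6665, -0.5191], [0.6732, -0.499], [0.6644, -0.4979], [0.6634, -0.4744], [0.6817, -0.4703], [0.6774, -0.4019], [0.6915, -0.4045], [0.6925, -0.4405], [0.7268, -0.3372]]
[0.203 0.068 0.021 0.009 0.024 0.019 0.069 0.014 0.036 0.109 0.126] [45.  38.9 26.7 37.7  2.5 12.5  3.6 34.7  1.6 26.7  9.4]
18311.0 ((0.4860905408859253, -0.22037626802921295), 0.07389338314533234)
[[266, 0], [249, 22], [253, 91], [298, 136], [358, 135], [402, 90], [406, 21], [389, 0]]
[[0.4698, -0.1531], [0.4475, -0.1575], [0.4144, -0.203], [0.4236, -0.2596], [0.471, -0.2923], [0.5263, -0.282], [0.5582, -0.2359], [0.5546, -0.2139]]
[0.023 0.056 0.057 0.058 0.056 0.056 0.022 0.104] [11.   9.   9.2 10.4 10.6 10.3  9.3  9.4]
```

View pics/w5.png

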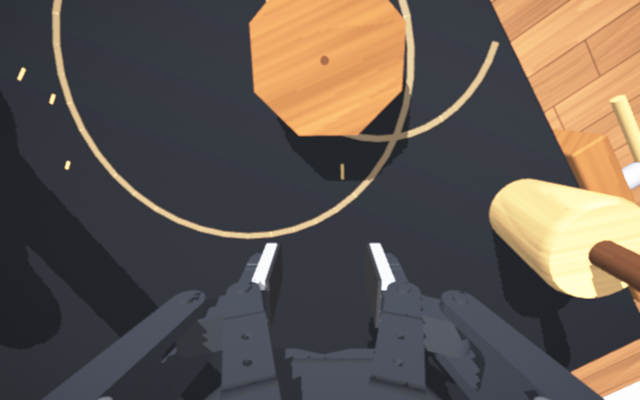

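Wrist view: octagon's hole at (324,60), its near flat runs level from (298,136) to (358,135), squarely facing the jaws. The mallet is well off to the right (560,235).

```bash
python3 -m crank '{"grip":[0.5,0.5,0.5,0.5,0.5,0.5,0.5,0.5,0.5,0.5,0.5,0.5,0.5,0.5,0.5,0.5,0.5,0.5,0.5,0.5],"slide":[[0,0,-4],[0,0,-8],[0,0,-12],[0,0,-16],[0,0,-20],[0,0,-20],[0.9,0.5,-20],[1.5,1.3,-20],[2,2.1,-20],[2.3,2.5,-20],[2.5,2.8,-20],[2.8,3.2,-20],[3.2,3.9,-20],[3.6,4.7,-20],[4,5.5,-20],[4.4,6.3,-20],[4.9,7.1,-20],[5.3,7.9,-20],[5.7,8.7,-20],[6.1,9.4,-20]],"roll":[0,0,0,0,0,0,0,0,0,0,0,0,0,0,0,0,0,0,0,0]}'; cat > m.py <<'E'
from h import *
import sys
d=manip.get_image("wrist");cv2.imwrite(f"pics/{sys.argv[1]}.png",d["frame"][:,:,::-1])
f=d["frame"]; g=cv2.cvtColor(f,cv2.COLOR_RGB2HSV)
cs=blobs(d,(0,0,640,310),lo=(3,80,60),hi=(18,255,255),amin=8000)
for c in cs:
    p=cv2.approxPolyDP(c,8,True)[:,0];V=cast(d,p,.06)[:,:2];E=np.roll(V,-1,0)-V
    print(cv2.contourArea(c),p.tolist(),V.round(3).tolist(),(np.degrees(np.arctan2(E[:,1],E[:,0]))%45).round(1),np.hypot(*E.T).round(3))
E
python3 m.py w6
```

```text
clock: 11.2
position: [0.4765, -0.2217, 0.0156]
ee_rot: [-0.325, -0.628, -0.322, 0.629]
contact_force: [-4.4, -7.5, 3.9]
width: 0.0431
112226.0 [[78, 0], [116, 182], [236, 279], [315, 309], [292, 286], [395, 286], [490, 212], [475, 293], [483, 302], [505, 200], [527, 179], [564, 0]] [[0.482, -0.097], [0.451, -0.139], [0.46, -0.19], [0.476, -0.218], [0.475, -0.205], [0.506, -0.227], [0.547, -0.221], [0.528, -0.247], [0.529, -0.252], [0.553, -0.22], [0.562, -0.217], [0.592, -0.176]] [ 9.2  9.2 30.1  4.3  9.4  8.2  9.   6.9  8.1 15.2  9.6  9.5] [0.052 0.052 0.032 0.013 0.038 0.042 0.032 0.005 0.04  0.009 0.051 0.135]
```

View pics/w6.png

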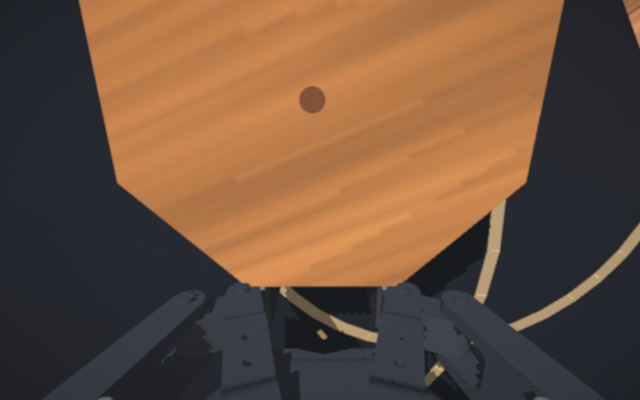

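The octagon sits flush on both fingers, with its hole at (312,100), near flat (240–405,286).

```bash
python3 -m crank '{"grip":[0.5,0.5,0.5,0.5,0.5,0.5,0.5,0.5,0.5,0.5,0.5,0.5,0.5,0.5,0.5,0.5,0.5,0.5,0.5,0.5],"slide":[[0.4,0.7,0],[0.9,1.6,0],[1.4,2.6,0],[1.9,3.6,0],[2.4,4.6,0],[2.9,5.6,0],[3.4,6.6,0],[3.9,7.6,0],[4.4,8.5,0],[4.9,9.5,0],[5.4,10.5,0],[5.9,11.5,0],[6.4,12.5,0],[6.9,13.5,0],[7.4,14.5,0],[7.9,15.5,0],[8.4,16.5,0],[8.9,17.5,0],[9.4,18.4,0],[9.8,19.2,0]],"roll":[0,0,0,0,0,0,0,0,0,0,0,0,0,0,0,0,0,0,0,0]}'; python3 - <<'E'
from h import *
d=manip.get_image("wrist");cv2.imwrite("pics/w7.png",d["frame"][:,:,::-1])
# hole: dark spot near the expected place
w=d["frame"][60:150,260:370].astype(int).sum(2);m=(w<w.mean()-110).astype(np.uint8)
n,l,st,ce=cv2.connectedComponentsWithStats(m);i=1+np.argmax(st[1:,4]);uv=ce[i]+[260,60];print(st[i],uv,cast(d,uv,.06))
E
```

```text
clock: 13.25
position: [0.5735, -0.0296, 0.0154]
ee_rot: [-0.325, -0.628, -0.322, 0.63]
contact_force: [-4.4, -9.2, 6.4]
width: 0.0427
[ 42  27  24  25 457] [313.15536105  99.36105033] [[0.61654841 0.03585287 0.06      ]]
```

View pics/w7.png

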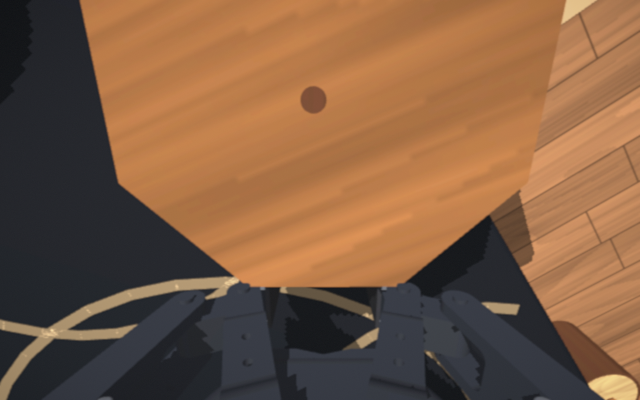

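Still flush; hole at (313,99) puts the octagon's centre at (0.617, 0.036). Final push in one call: bring it further along y, over the edge slowly, then retreat.

```bash
python3 -m crank '{"grip":[0.5,0.5,0.5,0.5,0.5,0.5,0.5,0.5,0.5,0.5,0.5,0.5,0.5,0.5,0.5,0.5,0.5,0.5,0.5,0.5],"slide":[[0.3,0.7,0],[0.7,1.6,0],[1.1,2.5,0],[1.5,3.5,0],[1.9,4.4,0],[2.3,5.3,0],[2.7,6.2,0],[3,6.9,0],[3.4,7.5,0],[3.8,8.1,0],[4.2,8.7,0],[4.6,9.3,0],[5.0,9.8,0],[5.3,10.2,0],[3.5,7.7,0],[1,4.2,0],[-1,1.4,0],[-1,1.4,0],[-1,1.4,0],[-1,1.4,0]],"roll":[0,0,0,0,0,0,0,0,0,0,0,0,0,0,0,0,0,0,0,0]}'; python3 - <<'E'
from h import *
for n in("wrist","scene"):
    d=manip.get_image(n);cv2.imwrite(f"pics/{n}8.png",d["frame"][:,:,::-1])
a=cv2.imread("pics/wrist8.png");b=cv2.imread("pics/scene8.png");cv2.imwrite("pics/c8.png",cv2.hconcat([cv2.resize(a,(400,250)),b[130:380,150:550]]))
E
```

```text
clock: 15.3
position: [0.5654, -0.013, 0.0147]
ee_rot: [0.323, 0.63, 0.323, -0.628]
contact_force: [-0.6, 0.9, 0.2]
width: 0.0431
```

View pics/c8.png

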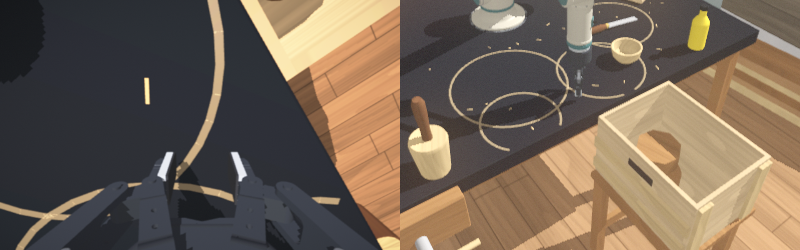

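Both blanks are off the bench. I'll lift clear, let them settle, and look into the crate from above.

```bash
python3 -m crank '{"grip":[0.5,0.5,0.5,0.5,0.5,0.5,0.5,0.5,0.5,0.5,0.5,0.5,0.5,0.5,0.5,0.5],"slide":[[0,0,4],[0,0,8],[0,0,12],[0,0,16],[0,0,20],[-3,-3,20],[-6,-6,20],[-9,-9,20],[-12,-12,20],[-15,-15,20],[-17,-18,20],[-17,-18,20],[-17,-18,20],[-17,-18,20],[-17,-18,20],[-17,-18,20]],"roll":[0,0,0,0,0,0,0,0,0,0,0,0,0,0,0,0]}'; python3 - <<'E'
from h import *
f=manip.get_image("top")["frame"][:,:,::-1];g=manip.get_image("scene")["frame"][:,:,::-1]
o=cv2.imread("pics/top0.png");print("diff top, bowl/chisel/bottle/mallet:",[np.abs(f[a:b,c:e].astype(int)-o[a:b,c:e]).mean().round(1) for a,b,c,e in[(183,223,217,260),(260,280,163,262),(153,188,122,168),(143,192,473,533)]])
a=cv2.resize(f[30:230,120:540],None,fx=1.9,fy=1.4) if 0 else cv2.resize(f[30:210,120:340],(400,327))
b=cv2.resize(g[200:364,330:530],(400,327));cv2.imwrite("pics/c9.png",cv2.hconcat([a,b]))
E
```

```text
clock: 17.0
position: [0.3949, -0.1926, 0.2142]
ee_rot: [0.324, 0.629, 0.324, -0.629]
contact_force: [-0.4, 0.2, -0.1]
width: 0.0426
diff top, bowl/chisel/bottle/mallet: [np.float64(6.2), np.float64(5.2), np.float64(6.1), np.float64(17.6)]
```

View pics/c9.png

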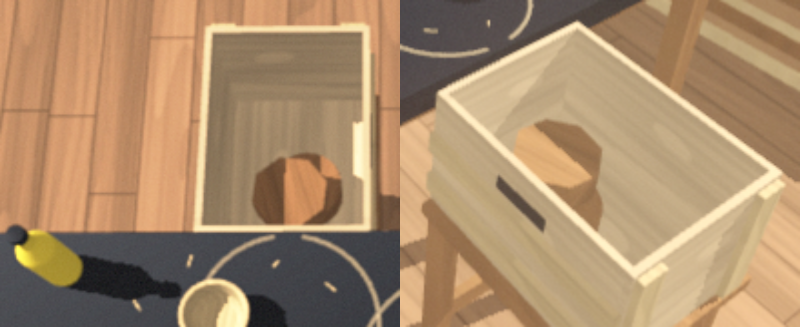

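```bash
python3 - <<'E'
from h import *
o=cv2.imread("pics/scene0.png");g=manip.get_image("scene")["frame"][:,:,::-1]
for n,(a,b,c,e) in dict(mallet=(225,310,155,205),bowl=(165,198,355,398),bottle=(138,185,435,465),chisel=(143,170,325,392)).items():
    p,_=cv2.phaseCorrelate(*[cv2.cvtColor(np.ascontiguousarray(i[a:b,c:e]),cv2.COLOR_BGR2GRAY).astype(np.float32) for i in(o,g)]);print(n,np.round(p,2))
manip.sign_off()
E
```

```text
mallet [-0. -0.]
bowl [ 0.54 -0.03]
bottle [-0.02  0.1 ]
chisel [0.   0.51]
the job is handed in; nothing more can be done
```

Both blanks are in the crate, and I handed the job in at about 17 s of robot time. I slid the round one and then the eight-sided one diagonally across the bench, with the fingers part open behind each. I tipped each slowly over the far edge and pulled the tool back as it went.

- **Blanks:** the last pictures show both well inside the crate, against the near wall, with the eight-sided one lying on top of the round one.
- **Forces:** at the points I read it, the wrist force stayed around 12 N or less. The arm had been lifted clear before I handed in.
- **Mallet, bowl, bottle and chisel:** in the scene camera, the mallet and glue bottle match the first picture to 0.1 pixel. The bowl and chisel show about 0.5 pixel of shift, roughly 1–2 mm. The arm's planned path stayed clear of both, so I put this down to changed shadows or the bowl and chisel matching imprecisely.
- **Check that disagreed:** a simple top-view brightness comparison differed more at the mallet (17.6 against 5–6 for the others). I took this to be shading, since the scene view shows no movement.

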